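# Clamp an offcut on a tilted drill table with its screw hold-down

## Robot

A 7-joint arm with a two-finger parallel gripper is mounted at the origin on a cart in front of the work surface, level with it; the furniture and walls round the work are solid. World frame = base frame: x ahead of the robot, y to its left, z up, the work surface at z = 0. Lengths are in mm, angles in rad, forces in N, time in s.
With the tool pointing down it reaches from about 400 to 900 mm from the base axis. Payload 5.5 kg.
Tool frame: the origin (TCP) lies midway between the tips of the shut fingers; the grasp point (between the pads) lies 19 mm behind it (r.grip_depth is the distance from the TCP to the grasp point, in mm); z points along the fingers, y is the direction in which the jaws open and shut (so a half turn about z gives the same grasp; the last joint's range is limited). The gripper opens to 92 mm and grips with 3 to 60 N. Pads are 19 mm wide; open, the fingers measure 130 mm over their backs; the gripper's body (75 mm by 190 mm) begins 47 mm behind the grasp point.
Start: joints at [-0.98, 0.501, -0.427, 1.55, 0.221, 1.138, -0.21], TCP at [209.237, 615.402, 226.729] pointing down, gripper open.
Joint ranges: [-2.88, 2.88], [-0.31, 2.03], [-1.54, 1.56], [0.2, 2.42], [-1.41, 4.55], [0.19, 2.02], [-2.57, 2.57]. Speed limits (rad/s): [2.57, 2.57, 3.14, 3.14, 3.14, 3.14, 3.14].

## Interface

Orientations are given as [roll, pitch, yaw] about the fixed x, y, z axes, in that order (R = Rz(yaw) Ry(pitch) Rx(roll)).
In Python, from workcell import sensors, grab_frame, camera_info, job, r gives the robot as it stands.
- The arm moves only by the tool arm_command, never from a script. Its arguments are lists of equal length, an entry for each row: "travel": the shift along the tool's x, y, z in m, a list of three; "twist": the turn, a rotation vector about the tool's x, y, z in degrees, a list of three; "fingers": the finger opening in m, from 0 to 0.0918. In form: {"travel": [[tx, ty, tz], ...], "twist": [[wx, wy, wz], ...], "fingers": [fingers, ...]}. A call has exactly 5 rows; each row is the pose to reach, as a shift and turn from the pose measured when the call began, along the tool's axes at that moment; what a row does not reach only later rows make up. A row lasts 1/8 s, in which the tool goes at most 62.5 mm and 10.7 degrees, less where a joint would pass 70% of its speed; a pose out of reach is approached as far as the arm can. A call with a gripper value outside its range is refused whole. The fingers move at their own pace and stop on an object; "force" is the grip in N (left out, the last holds). Time passes only in rows, so rows that repeat a pose let the fingers close, or fill a call up. It gives the time, the measured TCP pose, the force and the opening at its end, in the units of the state.
- sensors.state(): the state, without advancing time (a new reading comes with each control period).
- grab_frame(name): name is "scene" or "side" or "wrist"; returns (picture, depth): 384x512x3 uint8, red, green, blue; 384x512 float32, mm along the optical axis (not along the pixel's ray), 0 where there is no reading.
- camera_info(name): a dict with "mtx" (3x3 intrinsics, pixels), "R" (3x3) and "t" (3): a world point X has camera coordinates R X + t. Camera axes: x right, y down, z forward; pixel columns grow to the right and rows downward; lengths in mm; the calibration is good to about 2 mm. A picture is of the moment at which its call begins: read the wrist's pose just before it. camera_info takes no time and is no camera call; for the wrist camera it gives the pose at the moment of the call.
- job.sign_off(): hands the job in, once; it reports no verdict.
The state is a dict: "time_s": time; "joint_pos": joint angles; "joint_vel": joint speeds; "joint_torque": joint torques, N m; "position": TCP position; "eef_rot": TCP orientation; "contact_force": force on the tool from outside, world axes, zero at the start; "ft_torque": the same for the moment, N m; "width": finger opening in mm.
Only numpy, scipy, OpenCV 4.12 (cv2) and the standard library are available. Lean on these libraries where they do the work, as an engineer would, in place of code of your own. Each camera call takes 0.05 s, during which the arm holds its last target. There are 200 camera calls.

## Task

Get the long thin offcut ready for drilling at an angle: lay it flat on the sloping drill table, long side against the ledge at the bottom of the slope and one end against the end stop, under the foot of the hold-down. Then wind the handwheel clockwise until the foot just touches the wood, and from there half a turn more, so that it is held firmly but not crushed; let go, and leave the other things on the bench alone.

Things in the scene. Friction and masses are not known exactly. Their poses are not given: they have to be found in the camera images.
- offcut: The work piece: a plain softwood offcut, 38 x 140 x 19 mm (x, y, z), about 0.11 kg, lying flat on the bench. Origin at the centre of its underside; its y axis runs along its length, z up through its thickness.
- table_corner (a point): Corner on the surface of the tilting drill table, where ledge and end stop meet. The table: grey base on a 27 mm plywood board, steel plate locked at a slope of 21 to 29 degrees, low side towards the robot. Axes turn with the plate: x up the slope, y along the ledge towards the end stop (to the robot's left), z the plate's normal, upward. The plate spans x -20 to 102, y -184 to 14 mm here.
- ledge_mid (a point): Middle of the ledge's inner face, at the plate's surface; axes as table_corner, in whose frame it lies at x = 0, y = -70 mm. The ledge is a bar 6 mm high, 11 mm wide, along the whole low edge of the plate. A properly loaded offcut has its long side here: the centre of its underside is 19 mm up the slope (x) from this point.
- stop_face (a point): Middle of the end stop's face, at the plate's surface; axes as table_corner, in whose frame it lies at x = 24, y = 0. The stop is a steel block 14 mm high and 30 mm wide (x 9 to 39 mm in that frame); a loaded offcut's end touches it.
- boss (a point): Lower end of the round screw boss (radius 16, 34 mm tall) of the grey hold-down frame; axes as table_corner, in whose frame it lies at x = 19, y = -20, z = 56 mm: the offcut goes under it. From the boss an arm 24 mm wide (z 61 to 87 mm) runs up the slope to a post 26 x 26 mm on the plate at x = 78, y = -20. The sides and the downhill side are open.
- wheel_centre (a point): Middle of the handwheel on the screw: solid bare metal disc, diameter 64, 18 mm thick, finely fluted rim; grip it across the rim. Hub under it: 28 mm across. z is the screw axis, upward, square to the plate, in line with boss; x points to the black index line and turns with the wheel. Wound clockwise from above, wheel and foot sink 10 mm a turn. Thread friction 0.14 N m; it stays where left.
- foot: Black rubber foot, a disc of diameter 24 mm, at the lower end of the screw, 4 to 7 mm clear of a loaded offcut at the start. Origin in the centre of its pressing face, 100 mm below wheel_centre while it presses on nothing. It does not turn. It is sprung: on the wood it gives way 1 mm for each 10 N, at most 10 mm, so half a turn past contact presses with about 50 N.
- thick_block: Bystander: softwood block, thicker and shorter than the offcut, 45 x 110 x 35 mm, origin at the centre of its underside.
- tape_measure: Bystander: tape measure, 38 x 89 x 62 mm, origin at the centre of its underside.
- pencil: Bystander: pencil, 166 mm long, origin at the centre of its underside.

How it is judged:
By the outcome, as a careful person would: the job done as asked, in the order asked, and still so for the second after the job is handed in, with the robot touching nothing.
It also fails if it takes over 72 s, if anything falls off the work surface, if the arm or the gripper's body presses on something with over 40 N, if the wrist force passes 120 N, or if a joint passes its speed limit or range.

## Working session

There is one attempt and no reset: what is moved stays moved. The work goes in short steps, Python scripts to look and compute and a tool call to move; the robot and the scene stay as the last step left them, time stands still between calls to the robot, and variables do not carry over. Pictures are saved under pics/ and viewed, about 8 in all and at most 12, crops included, and the job is handed in when it is done.

Besides the shell and the picture viewer there is one more tool, called after "Request:" as name(argument=value, ...), one argument or row to a line, values as JSON. arm_command: Moves the arm, as the interface text tells. Its arguments: {"type":"object","properties":{"travel":{"type":"array"},"twist":{"type":"array"},"fingers":{"type":"array"},"force":{"type":"number"}},"required":["travel","twist","fingers"]}

```bash
ls; mkdir -p pics
python3 - <<'E'
from workcell import sensors, grab_frame, camera_info, job, r
import cv2,numpy as np
print(sensors.state())
for n in("scene","side"):
    p,d=grab_frame(n); np.savez(f"pics/{n}0.npz",p=p,d=d,**camera_info(n)); cv2.imwrite(f"pics/{n}0.png",p[:,:,::-1])
    print(n,camera_info(n))
a=cv2.imread("pics/scene0.png")
E
```

```text
pics
{'time_s': 0.0, 'joint_pos': array([-0.97980341,  0.50187018, -0.42679954,  1.55147998,  0.22080708,
        1.13831621, -0.21033953]), 'joint_vel': array([ 0.00096798, -0.00027848,  0.00107168, -0.00073227, -0.00160943,
        0.00018269, -0.00068511]), 'joint_torque': array([ 3.72425311e-04, -5.66606820e+01, -5.81607431e+00, -2.79098332e+01,
       -6.86623226e-02,  3.06826201e-02,  1.89100060e-04]), 'position': array([209.07478337, 614.68868078, 225.652634  ]), 'eef_rot': array([-3.13958127e+00, -6.26522328e-05,  2.81383126e+00]), 'contact_force': array([-0.65401988, -0.11899274, -0.48622672]), 'ft_torque': array([-0.00291314, -0.0270191 ,  0.01187697]), 'width': 91.74925846323106}
scene {'mtx': array([[499.26276276,   0.        , 247.62488198],
       [  0.        , 499.26276276, 196.12538344],
       [  0.        ,   0.        ,   1.        ]]), 'R': array([[ 0.55219641, -0.83371231, -0.00170548],
       [-0.42779261, -0.28158479, -0.85889667],
       [ 0.71559249,  0.47500925, -0.51214608]]), 't': array([-510.20984691,  243.71471757, 1397.65206267])}
side {'mtx': array([[407.44926096,   0.        , 251.70759459],
       [  0.        , 407.44926096, 186.97098269],
       [  0.        ,   0.        ,   1.        ]]), 'R': array([[ 0.95297022, -0.30278458, -0.01300983],
       [-0.19714406, -0.58673497, -0.78541473],
       [ 0.23017814,  0.75104166, -0.61883314]]), 't': array([-559.28252382,   38.13318011, 1474.38535853])}
```

View pics/scene0.png

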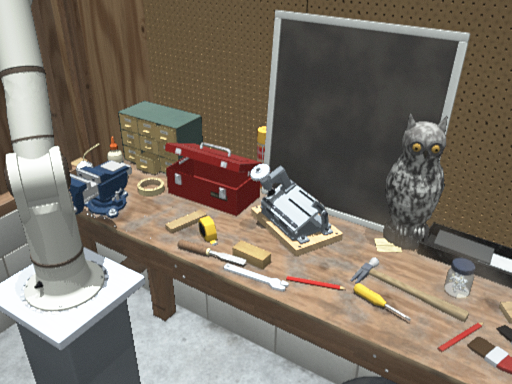

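View pics/side0.png

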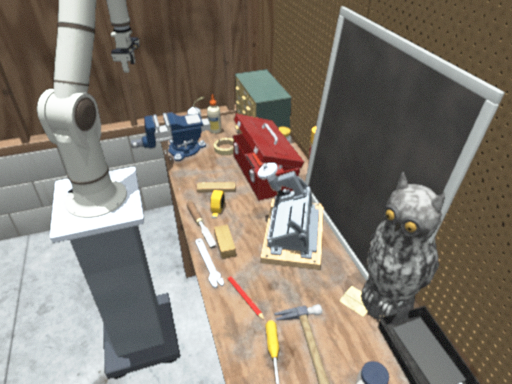

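The scene picture shows the offcut at about (186,221), the tape measure at (208,230) and the thick block at (251,254). The table is at about (297,215), with the wheel at (262,173). The side picture agrees.

```bash
cat > h.py <<'E'
import numpy as np,cv2
def cloud(d,K,R,t):
    v,u=np.mgrid[:d.shape[0],:d.shape[1]]
    c=np.stack([(u-K[0,2])/K[0,0]*d,(v-K[1,2])/K[1,1]*d,d],-1)
    w=(c-t)@R; w[d<=0]=np.nan
    return w
def proj(X,K,R,t):
    c=np.atleast_2d(X)@R.T+t; return c[:,:2]/c[:,2:]*[K[0,0],K[1,1]]+K[:2,2]
E
python3 - <<'E'
from h import *
for n,boxes in(("scene",dict(off=(160,205,212,235),tab=(245,155,345,252))),("side",dict(off=(190,178,242,195),tab=(255,160,328,268)))):
    z=np.load(f"pics/{n}0.npz"); W=cloud(z['d'],z['mtx'],z['R'],z['t'])
    print(n)
    x0,y0,x1,y1=boxes['off']; P=W[y0:y1,x0:x1].reshape(-1,3); Z=P[:,2]
    Q=P[(Z>13)&(Z<26)]; 
    rgb=z['p'][y0:y1,x0:x1].reshape(-1,3)
    print('off n',len(Q),'med',np.median(Q,0),cv2.minAreaRect(Q[:,:2].astype(np.float32)), 'bench z',np.nanmedian(Z[Z<8]))
    x0,y0,x1,y1=boxes['tab']; p=z['p'][y0:y1,x0:x1]; w=W[y0:y1,x0:x1]
    big=cv2.resize(p[:,:,::-1],None,fx=5,fy=5,interpolation=cv2.INTER_CUBIC); cv2.imwrite(f"pics/{n}tab.png",big)
    np.set_printoptions(precision=0,suppress=True,linewidth=200)
    for v in range(0,w.shape[0],12): print(y0+v,[tuple(int(a) if a==a else -1 for a in w[v,u]) for u in range(0,w.shape[1],12)])
a=cv2.imread("pics/scenetab.png");b=cv2.imread("pics/sidetab.png")
print(a.shape,b.shape)
h=540;b=cv2.resize(b,None,fx=485/b.shape[0],fy=485/b.shape[0])
a=cv2.resize(a,(485*a.shape[1]//a.shape[0],485)); c=np.hstack([a,b]); c=cv2.resize(c,None,fx=.97*800/c.shape[1],fy=.97*800/c.shape[1]);cv2.imwrite("pics/tab.png",c)
E
```

```text
scene
off n 291 med [412.29033445 -91.25130133  16.28686349] ((393.8647155761719, -114.72671508789062), (157.0050048828125, 138.34422302246094), 44.53252410888672) bench z -2.872871384484645
155 [(829, -50, 72), (754, -153, 130), (742, -210, 150), (742, -258, 163), (742, -304, 176), (748, -347, 185), (750, -390, 196), (751, -432, 206), (760, -469, 213)]
167 [(600, -204, 163), (537, -291, 215), (739, -213, 105), (614, -331, 193), (748, -304, 127), (-1, -1, -1), (740, -398, 158), (752, -435, 163), (756, -475, 173)]
179 [(694, -140, 55), (523, -300, 182), (566, -317, 168), (604, -339, 157), (735, -313, 88), (737, -358, 101), (740, -401, 113), (745, -442, 123), (740, -486, 139)]
191 [(603, -201, 69), (683, -199, 29), (568, -317, 123), (623, -330, 101), (630, -370, 110), (732, -363, 58), (739, -405, 68), (733, -451, 86), (741, -490, 95)]
203 [(604, -200, 20), (661, -213, -4), (568, -318, 79), (584, -353, 82), (583, -397, 98), (585, -438, 110), (549, -494, 148), (734, -455, 40), (730, -499, 57)]
215 [(572, -221, -3), (565, -274, 19), (563, -322, 36), (529, -385, 77), (543, -420, 82), (547,
[... 1150 characters left out ...]
97), (640, -364, 123), (730, -276, 31), (737, -343, 82)]
208 [(525, -231, -4), (562, -250, 1), (567, -350, 83), (595, -379, 99), (618, -416, 123), (699, -342, 39), (733, -361, 45)]
220 [(503, -297, 3), (542, -310, 3), (547, -403, 84), (547, -492, 162), (597, -464, 122), (675, -393, 37), (726, -382, 13)]
232 [(485, -353, 4), (515, -384, 24), (526, -458, 90), (553, -484, 106), (580, -505, 117), (652, -445, 39), (708, -422, 0)]
244 [(470, -400, 1), (494, -444, 36), (528, -457, 38), (561, -470, 40), (584, -504, 66), (630, -492, 40), (684, -471, 1)]
256 [(454, -449, 3), (481, -482, 28), (515, -493, 28), (549, -503, 26), (578, -522, 36), (616, -526, 27), (662, -517, 1)]
(485, 500, 3) (540, 365, 3)
```

View pics/tab.png

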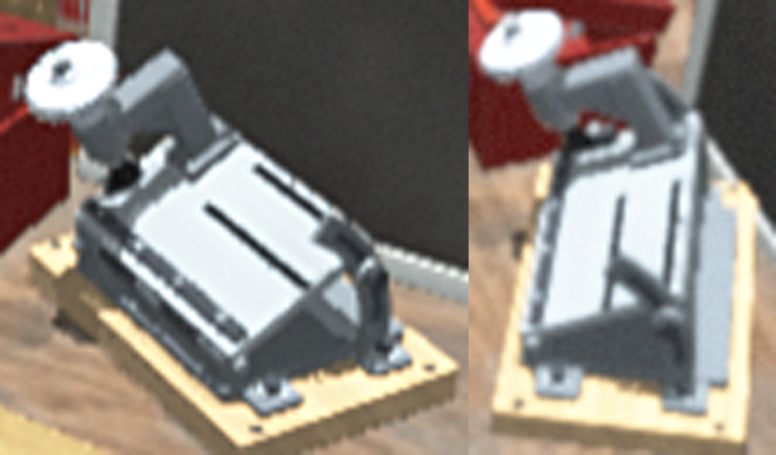

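```bash
cat > fit.py <<'E'
from h import *
from scipy.optimize import least_squares
from scipy.spatial.transform import Rotation as Ro
def frame(q): # corner xyz, yaw, slope
    return Ro.from_euler('z',q[3])*Ro.from_euler('y',-q[4])
# table in plate frame: boxes (lo,hi), cylinders added for wheel
BOX=[((-17-3,-184,-6),(102,14,0)),((-11,-184,0),(0,14,6)),((9,0,0),(39,14,14)),((65,-33,0),(91,-7,87)),((19,-32,61),(91,-8,87))]
def sdf(P,wz):
    ds=[]
    for lo,hi in BOX:
        lo,hi=np.array(lo),np.array(hi); q=np.abs(P-(lo+hi)/2)-(hi-lo)/2
        ds.append(np.linalg.norm(np.maximum(q,0),axis=1)+np.minimum(q.max(1),0))
    for r_,z0,z1 in((16,56,90),(32,wz-9,wz+9),(14,90,wz-9)):
        q=np.stack([np.hypot(P[:,0]-19,P[:,1]+20)-r_,np.abs(P[:,2]-(z0+z1)/2)-(z1-z0)/2],1)
        ds.append(np.linalg.norm(np.maximum(q,0),axis=1)+np.minimum(q.max(1),0))
    return np.min(np.abs(ds),axis=0)
def fit(P,q0):
    def keep(q,tol):
        L=frame(q).inv().apply(P-q[:3]); return P[(sdf(L,q[5])<tol)&(L[:,2]>-4)]
    def res(q,S): return sdf(frame(q).inv().apply(S-q[:3]),q[5])
    q=np.array(q0,float)
    for tol in(30,20,12,8,6,6):
        S=keep(q,tol); q=least_squares(res,q,args=(S,),loss='soft_l1',f_scale=2,x_scale=[1,1,1,.01,.01,1]).x
    return q,len(S),np.sqrt(np.mean(res(q,S)**2))
E
python3 - <<'E'
from fit import *
from workcell import r
print([a for a in dir(r) if a[0]!='_'])
np.set_printoptions(precision=2,suppress=True)
C=[]
for n,b in(("scene",(245,155,345,252)),("side",(255,160,328,268))):
    z=np.load(f"pics/{n}0.npz"); W=cloud(z['d'],z['mtx'],z['R'],z['t'])
    P=W[b[1]:b[3],b[0]:b[2]].reshape(-1,3); P=P[np.isfinite(P[:,0])&(P[:,2]>32)&(P[:,0]<690)]
    C.append(P)
for P in C+[np.vstack(C)]:
    best=min((fit(P,[545,-300,70,yw,.43,122]) for yw in(-.6,-.4,-.2)),key=lambda a:a[2]-a[1]*1e-3)
    print(best)
q=best[0];L=frame(q).inv().apply(np.vstack(C)-q[:3])
s=(sdf(L,q[5])>8)&(L[:,2]>10)&(L[:,2]<150)&(L[:,0]<110)
print(s.sum(),L[s][::6].round())
E
```

```text
['IKError', 'grip_depth']
(array([ 588.87, -295.91,   81.94,   -0.48,    0.51,  133.97]), 802, np.float64(2.4391510890629102))
(array([ 589.21, -294.41,   79.53,   -0.47,    0.47,  122.8 ]), 2026, np.float64(1.6458078816718373))
(array([ 588.99, -295.04,   79.07,   -0.47,    0.47,  121.69]), 3513, np.float64(1.9339398570571913))
954 [[  45.  176.   47.]
 [  30.  124.   80.]
 [  54.  148.   45.]
 [  34.  113.   77.]
 [  58.  135.   44.]
 [  33.  100.   81.]
 [  55.  120.   50.]
 [  20.   91.   93.]
 [  40.  102.   69.]
 [  64.  125.   34.]
 [  27.   93.   80.]
 [  49.  108.   53.]
 [  23.   94.   78.]
 [  45.  113.   48.]
 [  18.   92.   79.]
 [  37.   98.   59.]
 [  12.   88.   82.]
 [  34.  105.   52.]
 [   6.   80.   88.]
 [  28.   99.   56.]
 [   7.   80.   81.]
 [   4.   86.   76.]
 [  15.  103.   52.]
 [   8.   98.   45.]
 [  -2.  106.   24.]
 [  -5.  101.   25.]
 [ -15.   88.   38.]
 [  50.  -22.   48.]
 [  -6.   97.   18.]
 [  55.  -29.   44.]
 [ -19.   93.   23.]
 [ -19.   95.   11.]
 [ -27.   91.   11.]
 [  18.  -28.   43.]
 [  17.  -26.   38.]
 [  14.  -20.   32.]
 [  53.  
[... 1874 characters left out ...]
  21.]
 [ -69.   75.   23.]
 [ -51.   79.   12.]
 [ -91.   81.   21.]
 [ -67.   74.   18.]
 [  55.  -24.   52.]
 [ -73.   68.   20.]
 [  55.  -27.   51.]
 [ -76.   63.   20.]
 [ -87.   68.   16.]
 [ 100.  -10.   11.]
 [ -83.   60.   12.]
 [  25.   -9.   30.]
 [  28.  -19.   32.]
 [  26.  -25.   34.]
 [  19.  -28.   35.]
 [  10.  -25.   31.]
 [  28.  -24.   24.]
 [  16.  -32.   26.]
 [  85. -194.   50.]
 [  84. -190.   42.]
 [  79. -194.   43.]
 [  92. -188.   33.]
 [  82. -192.   37.]
 [  66. -191.   37.]
 [  81. -189.   30.]
 [  66. -189.   31.]
 [  84. -192.   28.]
 [  67. -189.   27.]
 [  87. -191.   21.]
 [  76. -193.   24.]
 [  90. -190.   16.]
 [  79. -191.   17.]
 [  94. -190.   10.]]
```

```bash
cat > go.py <<'E'
import numpy as np
from scipy.spatial.transform import Rotation as Ro
from workcell import sensors,camera_info
np.set_printoptions(precision=2,suppress=True,linewidth=150)
def rel(pos,R,start=None):
    """print travel m, twist deg from start (pos,R) to target"""
    if start is None:
        s=sensors.state(); start=(s['position'],Ro.from_euler('xyz',s['eef_rot']))
    t=start[1].inv().apply(np.array(pos)-start[0])/1000
    w=(start[1].inv()*R).as_rotvec(degrees=True)
    print('travel',t.round(4).tolist(),'twist',w.round(2).tolist()); return pos,R
def down(yawdeg): return Ro.from_euler('xyz',[180,0,yawdeg],degrees=True)
E
python3 - <<'E'
from go import *
a=rel((440,260,330),down(164.6)); rel((445,-120,300),down(164.6),a)
s=sensors.state();c=camera_info('wrist');R=Ro.from_euler('xyz',s['eef_rot'])
print('cam pos in tool',R.inv().apply(-c['R'].T@c['t']-s['position']),'\naxes in tool\n',(c['R']@R.as_matrix()),c['mtx'])
E
```

```text
travel [-0.3328, -0.2618, -0.1038] twist [-0.1, -0.01, -3.38]
travel [-0.1057, -0.365, 0.03] twist [0.0, 0.0, 0.0]
cam pos in tool [  83.57   -0.78 -157.3 ] 
axes in tool
 [[-0.    1.   -0.  ]
 [-0.95 -0.   -0.31]
 [-0.31  0.    0.95]] [[331.66   0.   251.08]
 [  0.   331.66 194.52]
 [  0.     0.     1.  ]]
```

Request:
arm_command(
  travel=[
    [-0.3328,-0.2618,-0.1038],
    [-0.3328,-0.2618,-0.1038],
    [-0.3328,-0.2618,-0.1038],
    [-0.3328,-0.2618,-0.1038],
    [-0.3328,-0.2618,-0.1038],
  ],
  twist=[
    [0,0,-3.4],
    [0,0,-3.4],
    [0,0,-3.4],
    [0,0,-3.4],
    [0,0,-3.4],
  ],
  fingers=[0.0918,0.0918,0.0918,0.0918,0.0918],
)

```text
time_s: 0.72
position: [375.3, 358.7, 300.9]
eef_rot: [-3.14, -0.0, 2.873]
contact_force: [1.2, 0.2, 0.2]
width: 91.4
```

Run:
```python
from go import *
s=sensors.state();print(s['time_s'],s['position'],s['joint_pos'])
rel((445,-120,300),down(164.6))
```

```text
0.725 [375.28 358.68 300.93] [-0.49  0.19 -0.37  1.79  0.07  1.18  0.42]
travel [-0.1942, -0.443, 0.0018] twist [-0.12, -0.02, 0.01]
```

Request:
arm_command(
  travel=[
    [-0.194,-0.443,0.0],
    [-0.194,-0.443,0.0],
    [-0.194,-0.443,0.0],
    [-0.194,-0.443,0.0],
    [-0.194,-0.443,0.0],
  ],
  twist=[
    [0,0,0],
    [0,0,0],
    [0,0,0],
    [0,0,0],
    [0,0,0],
  ],
  fingers=[0.0918,0.0918,0.0918,0.0918,0.0918],
)

```text
time_s: 1.35
position: [419.5, 49.5, 301.4]
eef_rot: [-3.14, 0.0, 2.873]
contact_force: [1.2, -0.2, 0.0]
width: 92.1
```

Run:
```python
from go import *
s=sensors.state();print(s['time_s'],s['position'],s['joint_pos'])
rel((445,-120,280),down(164.6))
```

```text
1.35 [419.52  49.48 301.43] [-0.1  -0.02 -0.08  2.    0.    1.16  1.12]
travel [-0.0695, -0.1566, 0.0217] twist [-0.11, 0.01, 0.02]
```

Request:
arm_command(
  travel=[
    [-0.07,-0.157,0.022],
    [-0.07,-0.157,0.022],
    [-0.07,-0.157,0.022],
    [-0.07,-0.157,0.022],
    [-0.07,-0.157,0.022],
  ],
  twist=[
    [0,0,0],
    [0,0,0],
    [0,0,0],
    [0,0,0],
    [0,0,0],
  ],
  fingers=[0.0918,0.0918,0.0918,0.0918,0.0918],
)

```text
time_s: 1.98
position: [445.0, -119.8, 279.4]
eef_rot: [-3.14, -0.001, 2.873]
contact_force: [-0.2, 0.3, -0.3]
width: 91.8
```

```bash
cat > shot.py <<'E'
from workcell import grab_frame,camera_info
import cv2,numpy as np
def shot(tag,name='wrist'):
    c=camera_info(name); p,d=grab_frame(name)
    np.savez(f'pics/{tag}.npz',p=p,d=d,**c); cv2.imwrite(f'pics/{tag}.png',p[:,:,::-1]); return p,d,c
E
python3 - <<'E'
from go import *
from shot import *
from h import *
s=sensors.state();print(s['time_s'],s['position'],s['joint_pos'])
p,d,c=shot('w1')
W=cloud(d,c['mtx'],c['R'],c['t']);Z=W[...,2]
m=((Z>13)&(Z<25)&(abs(W[...,0]-419)<110)&(abs(W[...,1]+90)<70)).astype(np.uint8)
m=cv2.morphologyEx(m,cv2.MORPH_OPEN,np.ones((3,3)))
n,l,st,ce=cv2.connectedComponentsWithStats(m)
for i in range(1,n):
    if st[i,4]>300:
        Q=W[l==i]; print(st[i],cv2.minAreaRect(Q[:,:2].astype(np.float32)),Q.mean(0),np.linalg.svd(Q[:,:2]-Q[:,:2].mean(0),full_matrices=False)[2][0])
E
```

```text
1.975 [ 445.05 -119.85  279.35] [ 0.1   0.07  0.11  1.96 -0.01  1.11  1.51]
[ 256   74   34  114 3414] ((423.8477783203125, -88.35584259033203), (38.089942932128906, 140.20571899414062), 73.49665069580078) [420.1  -87.36  18.26] [ 0.96 -0.28]
```

View pics/w1.png

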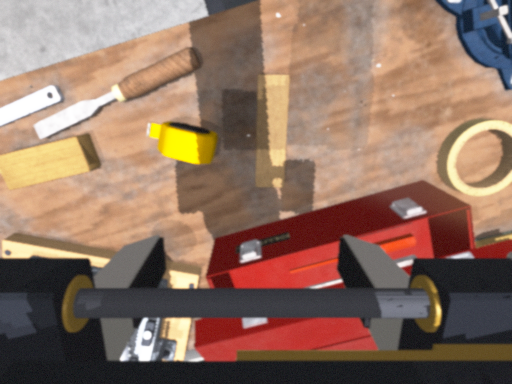

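The wrist view shows the offcut at about (272,130), measuring 38×140 mm with its centre at (424,-88). The tape is at (183,142), and the toolbox edge is below.

Run:
```python
from go import *
from h import *
for n in('w1','scene0','side0'):
    z=np.load(f'pics/{n}.npz');W=cloud(z['d'],z['mtx'],z['R'],z['t']).reshape(-1,3)
    s=(W[:,2]>55)&(W[:,2]<190)&(W[:,1]>-215)&(W[:,1]<30)&(W[:,0]>430)&(W[:,0]<640)
    Q=W[s]; 
    for y0 in range(-215,20,40):
        q=Q[(Q[:,1]>=y0)&(Q[:,1]<y0+40)]
        if len(q): print(n,y0,len(q),np.percentile(q[:,0],2),q[:,2].max())
    tb=W[(W[:,1]>-230)&(W[:,1]<30)&(W[:,0]>520)&(W[:,0]<700)&(W[:,2]>120)]; print(n,'top z',np.percentile(tb[:,2],99) if len(tb) else None)
R=down(163.5)
a=rel((456,-97,60),R); rel((456,-97,9),R)
```

```text
w1 -215 1809 547.7647523912693 189.98988910973983
w1 -175 1752 539.3204666504201 189.9849679717625
w1 -135 1749 545.0199728720974 189.97629684204952
w1 -95 2078 544.6997137383134 189.99767681084307
w1 -55 867 543.4353413426982 180.0600935157445
w1 -15 798 542.3700280592758 177.33384899775876
w1 top z 193.63473502310873
scene0 -215 506 542.1368781949167 189.8820152562315
scene0 -175 264 532.2879059238708 189.96884705852221
scene0 -135 254 538.5398975125341 189.96539667995913
scene0 -95 242 537.6519350440844 189.92900006717713
scene0 -55 238 536.1568106471258 189.68339582794357
scene0 -15 238 535.9583646385684 189.31086134885848
scene0 top z 191.17117435459818
side0 -215 440 544.9361783384412 189.9598911787398
side0 -175 210 535.8969475482654 189.98766607693602
side0 -135 161 541.7656537240164 189.7872511179707
side0 -95 165 540.939445679488 189.381618086889
side0 -55 168 539.6003658803149 189.97421425896474
side0 -15 145 538.3665644546866 189.9208913842904
side0 top z 195.2335130220774
travel [-0.0046, 0.0246, 0.2195] twist [-0.08, -0.03, 1.21]
travel [-0.0046, 0.0246, 0.2705] twist [-0.08, -0.03, 1.21]
```

Request:
arm_command(
  travel=[
    [-0.0046,0.0246,0.062],
    [-0.0046,0.0246,0.12],
    [-0.0046,0.0246,0.18],
    [-0.0046,0.0246,0.22],
    [-0.0046,0.0246,0.22],
  ],
  twist=[
    [0,0,1.2],
    [0,0,1.2],
    [0,0,1.2],
    [0,0,1.2],
    [0,0,1.2],
  ],
  fingers=[0.062,0.062,0.062,0.062,0.062],
)

```text
time_s: 2.65
position: [453.2, -94.8, 57.2]
eef_rot: [-3.14, -0.007, 2.857]
contact_force: [-1.1, 0.5, 0.2]
width: 62.1
```

Run:
```python
from go import *
s=sensors.state();print(s['position'],s['width'],s['joint_pos'])
rel((456,-97,9),down(163.5))
```

```text
[453.24 -94.82  57.19] 62.06152776223861 [ 0.08  0.41  0.07  2.14 -0.05  0.6   1.48]
travel [-0.0036, -0.0012, 0.0482] twist [-0.1, -0.43, 0.17]
```

Request:
arm_command(
  travel=[
    [-0.0036,-0.001,0.025],
    [-0.0036,-0.001,0.048],
    [-0.0036,-0.001,0.048],
    [-0.0036,-0.001,0.048],
    [-0.0036,-0.001,0.048],
  ],
  twist=[
    [0,-0.4,0.2],
    [0,-0.4,0.2],
    [0,-0.4,0.2],
    [0,-0.4,0.2],
    [0,-0.4,0.2],
  ],
  fingers=[0.062,0.062,0.062,0.0,0.0],
  force=30,
)

```text
time_s: 3.28
position: [457.4, -96.8, 10.7]
eef_rot: [-3.14, 0.002, 2.853]
contact_force: [-0.1, 0.1, 0.5]
width: 46.9
```

Request:
arm_command(
  travel=[
    [0,0,0],
    [0,0,0],
    [0,0,0],
    [0,0,-0.03],
    [0,0,-0.06],
  ],
  twist=[
    [0,0,0],
    [0,0,0],
    [0,0,0],
    [0,0,0],
    [0,0,0],
  ],
  fingers=[0.0,0.0,0.0,0.0,0.0],
  force=30,
)

```text
time_s: 3.9
position: [456.5, -96.6, 70.9]
eef_rot: [-3.14, 0.0, 2.853]
contact_force: [0.1, -0.4, -1.0]
width: 37.7
```

Run:
```python
from go import *
from fit import frame
s=sensors.state();print(s['position'],s['width'],s['joint_pos'])
q=np.array([589,-295,79,-.47,.47]);F=frame(q)
def P(x,y,z): return q[:3]+F.apply([x,y,z])
# tool: x->plate +y, y->plate x?, z->-normal
T=np.array([[0,1,0],[1,0,0],[0,0,-1]]).T
R=F*Ro.from_matrix(T)
print(R.as_euler('xyz',degrees=True),R.as_matrix())
for p in((22,-155,160),(22,-150,90),(19,-146,12),(19,-103,9),(19,-20,190)): print(p,P(*p))
rel((460,-230,260),down(120))
rel(P(22,-150,160),R)
```

```text
[456.51 -96.57  70.9 ] 37.66381193505494 [ 0.08  0.38  0.08  2.13 -0.05  0.63  1.48]
[153.07   0.    63.07] [[ 0.45  0.79  0.4 ]
 [ 0.89 -0.4  -0.21]
 [ 0.    0.45 -0.89]]
(22, -155, 160) [ 471.69 -409.26  231.61]
(22, -150, 90) [ 502.21 -419.16  169.2 ]
(19, -146, 12) [ 533.14 -430.38   98.3 ]
(19, -103, 9) [ 553.82 -392.66   95.63]
(19, -20, 190) [ 518.33 -281.53  257.  ]
travel [-0.0414, -0.1272, -0.1889] twist [-0.07, 0.06, 43.48]
travel [-0.1045, -0.2908, -0.1602] twist [-19.66, -23.45, 98.37]
```

Request:
arm_command(
  travel=[
    [0,0,-0.06],
    [0,0,-0.12],
    [-0.003,-0.04,-0.16],
    [-0.007,-0.08,-0.2],
    [-0.0125,-0.1355,-0.229],
  ],
  twist=[
    [0,0,0],
    [0,0,10],
    [0,0,20],
    [0,0,30],
    [0,0,40],
  ],
  fingers=[0.0,0.0,0.0,0.0,0.0],
  force=30,
)

```text
time_s: 4.53
position: [430.3, -229.5, 301.8]
eef_rot: [3.141, 0.002, 2.152]
contact_force: [1.2, -0.6, -1.4]
width: 37.6
```

```bash
cat > pl.py <<'E'
from go import *
from fit import frame
q=np.array([589,-295,79,-.47,.47])
def setq(v):
    global q; q=np.array(v)
def F(): return frame(q)
def P(x,y,z): return q[:3]+F().apply([x,y,z])
def RT(extra=0): return F()*Ro.from_matrix(np.array([[0,1,0],[1,0,0],[0,0,-1]]).T)*Ro.from_euler('z',extra,degrees=True)
def here():
    s=sensors.state();R=Ro.from_euler('xyz',s['eef_rot'])
    print('t',s['time_s'],'pos',s['position'],'plate',F().inv().apply(s['position']-q[:3]),'rot err deg',(RT().inv()*R).as_rotvec(degrees=True),'w',s['width'],'F plate',F().inv().apply(s['contact_force']),'M plate',F().inv().apply(s['ft_torque']),'j',s['joint_pos'])
E
python3 - <<'E'
from pl import *
here(); rel(P(24,-155,160),RT())
E
```

```text
t 4.525 pos [ 430.3  -229.49  301.81] plate [-51.69 -13.46 276.16] rot err deg [ 24.26  14.06 -59.11] w 37.55343159809247 F plate [ 0.56  0.04 -1.87] M plate [-0.05 -0.17  0.01] j [ 0.16  0.1   0.3   1.88 -0.03  1.17  1.05]
travel [-0.1743, -0.0633, 0.0696] twist [-24.26, -14.06, 59.11]
```

Request:
arm_command(
  travel=[
    [-0.06,-0.02,0.0],
    [-0.115,-0.042,0.01],
    [-0.1743,-0.0633,0.03],
    [-0.1743,-0.0633,0.05],
    [-0.1743,-0.0633,0.0696],
  ],
  twist=[
    [-3.9,-2.3,9.5],
    [-7.8,-4.5,19],
    [-11.7,-6.8,28.5],
    [-15.6,-9,38],
    [-19.5,-11.3,47.5],
  ],
  fingers=[0.0,0.0,0.0,0.0,0.0],
)

```text
time_s: 5.15
position: [471.7, -411.3, 230.9]
eef_rot: [2.759, 0.039, 1.297]
contact_force: [0.2, 0.3, -0.6]
width: 37.1
```

Run:
```python
from pl import *
here(); rel(P(24,-155,120),RT())
```

```text
t 5.15 pos [ 471.74 -411.32  230.86] plate [  22.54 -156.81  158.88] rot err deg [  4.77   2.61 -11.16] w 37.12443410859502 F plate [-0.22  0.36 -0.54] M plate [-0.06  0.53  0.11] j [ 0.36  0.24  0.46  1.97 -0.44  0.64  0.83]
travel [-0.0006, 0.0048, 0.0386] twist [-4.77, -2.61, 11.16]
```

Request:
arm_command(
  travel=[
    [-0.006,0.0048,0.0],
    [-0.006,0.0048,0.02],
    [-0.006,0.0048,0.0386],
    [-0.006,0.0048,0.0386],
    [-0.006,0.0048,0.0386],
  ],
  twist=[
    [-4.8,-2.6,11.2],
    [-4.8,-2.6,11.2],
    [-4.8,-2.6,11.2],
    [-4.8,-2.6,11.2],
    [-4.8,-2.6,11.2],
  ],
  fingers=[0.0,0.0,0.0,0.0,0.0],
)

```text
time_s: 5.78
position: [487.6, -423.7, 197.3]
eef_rot: [2.671, -0.0, 1.1]
contact_force: [0.0, 0.1, -1.1]
width: 37.4
```

Run:
```python
from pl import *
from shot import *
from fit import *
p,d,c=shot('w2')
W=cloud(d,c['mtx'],c['R'],c['t']); W=W.reshape(-1,3)
L=frame(q).inv().apply(W-q[:3])
ok=np.isfinite(L[:,0])&(L[:,0]>-40)&(L[:,0]<110)&(L[:,1]>-200)&(L[:,1]<25)&(L[:,2]<145)
# exclude gripper & wood
ex=(L[:,1]<-40)&(L[:,2]>60)
print(ok.sum(),(ok&~ex).sum())
print(fit(W[ok&~ex],[589,-295,79,-.47,.47,122]))
here()
```

```text
43830 19423
(array([ 591.97, -297.58,   77.8 ,   -0.48,    0.47,  122.  ]), 14395, np.float64(1.1354552813517416))
t 5.825 pos [ 487.8  -423.9   197.74] plate [  25.38 -160.76  120.29] rot err deg [-0.06 -0.01  0.06] w 37.918559960754244 F plate [ 0.13  0.37 -0.47] M plate [-0.18  0.74  0.06] j [ 0.38  0.29  0.43  2.04 -0.59  0.45  0.78]
```

View pics/w2.png

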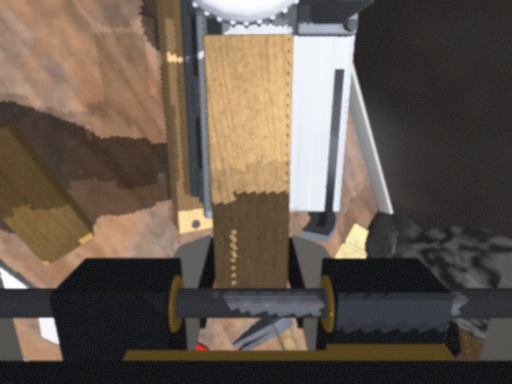

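The wrist view shows the offcut held parallel to the ledge, spanning about (205–292, 35–285). Its stop end is just short of the wheel, which is at (250,5).

Run:
```python
from pl import *
from fit import *
z=np.load('pics/w2.npz');W=cloud(z['d'],z['mtx'],z['R'],z['t']).reshape(-1,3)
L=frame(q).inv().apply(W-q[:3])
ok=np.isfinite(L[:,0])&(L[:,0]>-40)&(L[:,0]<110)&(L[:,1]>-200)&(L[:,1]<25)&(L[:,2]<145)&~((L[:,1]<-40)&(L[:,2]>60))
np.set_printoptions(precision=4,suppress=True)
for w in(119,122,125):
    f=fit(W[ok],[592,-297.6,78,-.475,.47,w]);print(f)
setq=f[0][:5]
import pl; pl.q=f[0][:5]; open('pl.py','a').write(f"q=np.array({np.round(pl.q,4).tolist()})\n")
L=F().inv().apply(W-pl.q[:3])
s=(L[:,2]>122)&(L[:,2]<140)&(abs(L[:,0]-22)<40)&(L[:,1]>-140)&(L[:,1]<-20)
T=L[s]; print(len(T),'x',np.percentile(T[:,0],[2,50,98]),'y max',np.percentile(T[:,1],[2,99]),'z',np.percentile(T[:,2],[5,50,95]))
A=np.c_[T[:,:2],np.ones(len(T))];print('plane',np.linalg.lstsq(A,T[:,2],rcond=None)[0])
for y in(-130,-110,-90,-70):
    t=T[abs(T[:,1]-y)<4];print(y,np.percentile(t[:,0],[3,97]))
s=L[(abs(L[:,2]-131)<4)&(np.hypot(L[:,0]-19,L[:,1]+20)<40)]; print('wheel top',len(s),np.median(s[:,2]) if len(s) else '')
here(); rel(P(21,-150,14),RT())
```

```text
(array([ 591.9675, -297.5761,   77.7998,   -0.4774,    0.4695,  119.    ]), 14395, np.float64(1.1354558120768117))
(array([ 591.9676, -297.5761,   77.7999,   -0.4774,    0.4695,  122.    ]), 14395, np.float64(1.1354563811583491))
(array([ 591.9674, -297.5761,   77.7998,   -0.4774,    0.4695,  125.    ]), 14395, np.float64(1.1354555453299404))
17780 x [ 3.7451 21.7873 40.1104] y max [-137.493   -44.2234] z [127.8853 129.1978 130.6238]
plane [ -0.0008   0.0025 129.427 ]
-130 [ 5.0038 40.2815]
-110 [ 4.6184 39.9603]
-90 [ 4.2264 39.6046]
-70 [ 3.9162 39.3332]
wheel top 2257 129.6946461319408
t 5.825 pos [ 487.8032 -423.9025  197.7394] plate [  23.5319 -160.0644  122.5549] rot err deg [-0.0828  0.1807 -0.3248] w 37.918559960754244 F plate [ 0.1272  0.3758 -0.4676] M plate [-0.1823  0.736   0.0609] j [ 0.377   0.2856  0.4254  2.0376 -0.5935  0.4512  0.7769]
travel [0.0097, -0.0026, 0.1086] twist [0.08, -0.18, 0.32]
```

Request:
arm_command(
  travel=[
    [0.007,-0.0002,0.03],
    [0.007,-0.0002,0.06],
    [0.007,-0.0002,0.085],
    [0.007,-0.0002,0.1],
    [0.007,-0.0002,0.1],
  ],
  twist=[
    [0,-0.2,1],
    [0,-0.2,1],
    [0,-0.2,1],
    [0,-0.2,1],
    [0,-0.2,1],
  ],
  fingers=[0.0,0.0,0.0,0.0,0.0],
)

```text
time_s: 6.45
position: [531.1, -438.1, 108.0]
eef_rot: [2.672, -0.005, 1.083]
contact_force: [0.5, -0.3, -0.9]
width: 37.1
```

Run:
```python
from pl import *
from shot import *
from h import *
here(); rel(P(22,-153,13.5),RT(0.7))
p,d,c=shot('w3');L=F().inv().apply(cloud(d,c['mtx'],c['R'],c['t']).reshape(-1,3)-q[:3])
s=(L[:,2]>22)&(L[:,2]<40)&(abs(L[:,0]-20)<32)&(L[:,1]>-130)&(L[:,1]<-40)
T=L[s]
A=np.c_[T[:,:2],np.ones(len(T))];print('wood plane',len(T),np.linalg.lstsq(A,T[:,2],rcond=None)[0],np.median(T[:,2]))
for y in(-120,-100,-80,-60):
    t=T[abs(T[:,1]-y)<4];print(y,np.percentile(t[:,0],[3,97]),np.percentile(t[:,2],50))
s=(abs(L[:,2]-131)<14)&(np.hypot(L[:,0]-19,L[:,1]+20)<30);print('wheel top',s.sum(),np.percentile(L[s][:,2],[10,50,90]))
s=(abs(L[:,2])<5)&(L[:,0]>50)&(L[:,0]<95)&(L[:,1]<-60)&(L[:,1]>-150);print('plate',s.sum(),np.median(L[s][:,2]))
```

```text
t 6.45 pos [ 531.09 -438.14  108.04] plate [  23.06 -152.82   22.21] rot err deg [-0.03 -0.01  0.69] w 37.12070541526172 F plate [ 0.1  -0.08 -1.02] M plate [-0.13  0.7   0.07] j [ 0.5   0.48  0.25  1.99 -0.8   0.3   0.93]
travel [-0.0002, -0.0011, 0.0087] twist [0.03, 0.01, 0.01]
wood plane 15414 [ 0.   -0.   28.75] 28.84930637084488
-120 [ 5.4  40.68] 28.893912168828457
-100 [ 5.4  40.72] 28.865936312262377
-80 [ 5.41 40.75] 28.822947610466016
-60 [ 5.47 40.84] 28.837282103201904Traceback (most recent call last):
  File "<stdin>", line 11, in <module>
    return _quantile_unchecked(
        a, q, axis, out, overwrite_input, method, keepdims, weights)
    return _ureduce(a,
                    func=_quantile_ureduce_func,
    ...<5 lines>...
                    overwrite_input=overwrite_input,
                    method=method)
    r = func(a, **kwargs)
    result = _quantile(arr,
                       quantiles=q,
    ...<2 lines>...
                       out=out,
                       weights=wgt)
    slices_having_nans = np.isnan(arr[-1, ...])
                                  ~~~^^^^^^^^^
IndexError: index -1 is out of bounds for axis 0 with size 0
```

View pics/w3.png

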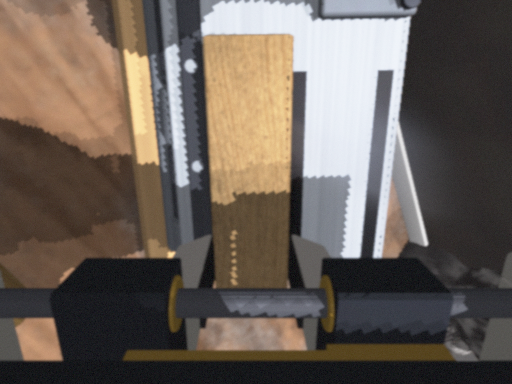

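The view shows the offcut square to the ledge, with its free end at (250,37) just short of the hold-down.

Request:
arm_command(
  travel=[
    [0,-0.002,0.004],
    [0,-0.002,0.0085],
    [0,-0.002,0.0085],
    [0.015,-0.002,0.0085],
    [0.03,-0.002,0.0085],
  ],
  twist=[
    [0,0,0],
    [0,0,0],
    [0,0,0],
    [0,0,0],
    [0,0,0],
  ],
  fingers=[0.0,0.0,0.0,0.0,0.0],
)

```text
time_s: 7.12
position: [547.0, -413.0, 100.8]
eef_rot: [2.67, -0.005, 1.082]
contact_force: [0.3, 0.1, -1.7]
width: 37.3
```

```bash
python3 -c "
from pl import *
here()"
```

```text
t 7.125 pos [ 547.05 -412.97  100.79] plate [  22.11 -123.13   14.57] rot err deg [-0.11 -0.05  0.74] w 37.27672549022547 F plate [-0.59  0.26 -1.65] M plate [-0.14  0.71  0.01] j [ 0.44  0.49  0.26  2.01 -0.81  0.27  0.89]
```

Request:
arm_command(
  travel=[
    [0.008,-0.001,0.001],
    [0.014,-0.001,0.001],
    [0.016,-0.001,0.001],
    [0.018,-0.001,0.001],
    [0.02,-0.001,0.001],
  ],
  twist=[
    [0,0,0],
    [0,0,0],
    [0,0,0],
    [0,0,0],
    [0,0,0],
  ],
  fingers=[0.0,0.0,0.0,0.0,0.0],
)

```text
time_s: 7.75
position: [555.8, -395.6, 99.6]
eef_rot: [2.67, -0.005, 1.081]
contact_force: [-0.3, -0.7, -1.9]
width: 37.8
```

```bash
python3 -c "
from pl import *
here()"
```

```text
t 7.75 pos [ 555.83 -395.55   99.61] plate [  21.39 -103.62   13.6 ] rot err deg [-0.12 -0.08  0.77] w 37.84732037054888 F plate [-0.83 -0.78 -1.68] M plate [-0.17  0.68  0.07] j [ 0.38  0.49  0.28  2.02 -0.81  0.25  0.85]
```

Request:
arm_command(
  travel=[
    [0.001,0,0],
    [0.002,0,0],
    [0.003,0,0],
    [0.003,0,0],
    [0.003,0,0],
  ],
  twist=[
    [0,0,0],
    [0,0,0],
    [0,0,0],
    [0,0,0],
    [0,0,0],
  ],
  fingers=[0.0,0.0,0.0,0.0,0.0],
)

```text
time_s: 8.38
position: [555.9, -395.3, 99.8]
eef_rot: [2.669, -0.002, 1.078]
contact_force: [-3.1, -4.4, -1.1]
width: 37.2
```

```bash
python3 -c "
from pl import *
here()"
```

```text
t 8.375 pos [ 555.92 -395.27   99.78] plate [  21.42 -103.33   13.78] rot err deg [-0.16 -0.28  0.86] w 37.23359337416414 F plate [-1.11 -5.34 -0.62] M plate [-1.42  0.88  0.18] j [ 0.38  0.49  0.28  2.02 -0.81  0.25  0.85]
```

Request:
arm_command(
  travel=[
    [0.001,-0.001,0.001],
    [0.001,-0.002,0.0015],
    [0.001,-0.003,0.0015],
    [0.001,-0.004,0.0015],
    [0.001,-0.005,0.0015],
  ],
  twist=[
    [0,0,0],
    [0,0,0],
    [0,0,0],
    [0,0,0],
    [0,0,0],
  ],
  fingers=[0.0,0.0,0.0,0.0,0.0],
)

```text
time_s: 9.0
position: [554.9, -394.8, 98.2]
eef_rot: [2.664, -0.001, 1.076]
contact_force: [4.6, -6.4, 0.7]
width: 37.5
```

```bash
python3 -c "
from pl import *
here()"
```

```text
t 9.0 pos [ 554.91 -394.83   98.2 ] plate [  19.73 -103.4    12.87] rot err deg [-0.46 -0.41  0.91] w 37.45716666587065 F plate [ 6.59 -3.54 -2.54] M plate [-1.16 -0.81 -0.14] j [ 0.38  0.49  0.27  2.03 -0.82  0.24  0.87]
```

Request:
arm_command(
  travel=[
    [0.0005,-0.001,0.001],
    [0.0005,-0.001,0.0015],
    [0.0005,-0.001,0.0015],
    [0.0005,-0.001,0.0015],
    [0.0005,-0.001,0.0015],
  ],
  twist=[
    [0,0,0],
    [0,0,0],
    [0,0,0],
    [0,0,0],
    [0,0,0],
  ],
  fingers=[0.0,0.0,0.055,0.055,0.055],
)

```text
time_s: 9.62
position: [555.3, -392.9, 95.9]
eef_rot: [2.665, -0.002, 1.078]
contact_force: [-0.8, -0.0, -0.2]
width: 54.4
```

Request:
arm_command(
  travel=[
    [0,0,-0.01],
    [0,0,-0.04],
    [0,0,-0.08],
    [0,0,-0.12],
    [0,0,-0.12],
  ],
  twist=[
    [0,0,0],
    [0,0,0],
    [0,0,0],
    [0,0,0],
    [0,0,0],
  ],
  fingers=[0.06,0.06,0.06,0.06,0.06],
)

```text
time_s: 10.25
position: [507.4, -367.2, 205.9]
eef_rot: [2.66, -0.003, 1.078]
contact_force: [-0.9, -0.1, -0.7]
width: 60.1
```

```bash
cat > chk.py <<'E'
from pl import *
from shot import *
from h import *
def chk(tag):
    here()
    p,d,c=shot(tag);L=F().inv().apply(cloud(d,c['mtx'],c['R'],c['t']).reshape(-1,3)-q[:3])
    s=(L[:,2]>14)&(L[:,2]<24)&(abs(L[:,0]-20)<32)&(L[:,1]>-150)&(L[:,1]<-40)
    T=L[s]
    if len(T)>100:
        A=np.c_[T[:,:2],np.ones(len(T))];print('wood plane',len(T),np.linalg.lstsq(A,T[:,2],rcond=None)[0],np.median(T[:,2]),'ymin',np.percentile(T[:,1],1))
        for y in(-120,-100,-80,-60):
            t=T[abs(T[:,1]-y)<4]
            if len(t): print(y,np.percentile(t[:,0],[3,97]),np.percentile(t[:,2],50))
    s=(abs(L[:,2]-131)<14)&(np.hypot(L[:,0]-19,L[:,1]+20)<28)
    if s.sum(): print('wheel top',s.sum(),np.percentile(L[s][:,2],[10,50,90]))
    s=(abs(L[:,2])<5)&(L[:,0]>50)&(L[:,0]<95)&(L[:,1]<-60)&(L[:,1]>-150)
    if s.sum(): print('plate',s.sum(),np.median(L[s][:,2]))
    return L.reshape(d.shape+(3,)),p
E
python3 -c "
from chk import *
chk('w4'); rel(P(19,-60,230),RT())"
```

```text
t 10.25 pos [ 507.35 -367.24  205.87] plate [  19.47 -100.75  133.73] rot err deg [-0.67 -0.25  0.86] w 60.10885911423264 F plate [-0.97 -0.52 -0.28] M plate [-0.14  0.6   0.04] j [ 0.09  0.24  0.6   2.1  -0.54  0.41  0.6 ]
wood plane 3182 [-0.    0.   19.31] 18.965362715485917 ymin -138.33389917286576
-120 [ 1.96 37.9 ] 18.975240543963785
-100 [ 2.69 37.82] 18.95443408185138
-80 [ 2.54 37.74] 18.961649301833955
wheel top 11537 [131.33 132.28 135.33]
plate 4538 0.026283802999691505
travel [0.0397, 0.0008, -0.0978] twist [0.56, 0.23, -0.82]
```

View pics/w4.png

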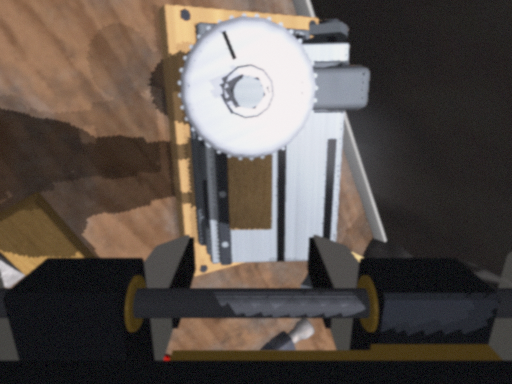

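The offcut is loaded flat: its sides are at x≈0–38 and its top at 19.0 mm. The wheel is at (248,88) with the index line at about (229,45).

```bash
cat > wheel.py <<'E'
from pl import *
from h import *
import sys
def wheel(tag):
    z=np.load(f'pics/{tag}.npz');L=F().inv().apply(cloud(z['d'],z['mtx'],z['R'],z['t']).reshape(-1,3)-q[:3])
    s=(L[:,2]>112)&(L[:,2]<140)&(np.hypot(L[:,0]-19,L[:,1]+20)<40)
    T=L[s]; c,r_=cv2.minEnclosingCircle(T[:,:2].astype(np.float32)); print('wheel circle',c,r_)
    rr=np.hypot(L[:,0]-c[0],L[:,1]-c[1])
    for a,b in((0,6),(6,12),(12,16),(16,20),(20,24),(24,28),(28,31)):
        t=L[s&(rr>=a)&(rr<b)]; print(a,b,len(t),np.percentile(t[:,2],[10,50,90]))
    t=s&(rr>14)&(rr<29)&(z['p'].reshape(-1,3).max(1)<90)
    D=L[t]; print('index',len(D),np.degrees(np.arctan2(np.median(D[:,1])-c[1],np.median(D[:,0])-c[0])) if len(D) else '')
    w=L[(L[:,2]>14)&(L[:,2]<24)&(L[:,0]>6)&(L[:,0]<33)&(L[:,1]>-132)&(L[:,1]<-60)]; print('wood top',np.median(w[:,2]))
if __name__=='__main__': wheel(sys.argv[1])
E
python3 wheel.py w4
python3 - <<'E'
from pl import *
from h import *
for n in('scene0','side0','w4','w1'):
    z=np.load(f'pics/{n}.npz');L=F().inv().apply(cloud(z['d'],z['mtx'],z['R'],z['t']).reshape(-1,3)-q[:3])
    rr=np.hypot(L[:,0]-19,L[:,1]+20)
    for lo,hi in((98,170),(170,400)):
        s=(L[:,2]>lo)&(L[:,2]<hi)&(rr>38)&(rr<150)
        if n in('w4','w1'): s&=L[:,1]>20
        if s.sum(): 
            i=np.argsort(rr[s])[:400:80]; print(n,lo,s.sum(),L[s][i].round(),rr[s][i].round())
rel(P(19,-20,170),RT(-85)); rel(P(19,-20,107),RT(-85))
E
```

```text
wheel circle (19.3705997467041, -19.2857666015625) 33.04294967651367
scene0 98 218 [[ -6. -49. 130.]
 [-23.  78. 133.]
 [-28. 105. 132.]] [ 38. 106. 134.]
side0 98 262 [[-20.  62. 123.]
 [  5.  81. 120.]
 [ -7.  98. 125.]
 [-30. 116. 152.]] [ 91. 102. 121. 144.]
w1 98 2401 [[ -7.  67. 129.]
 [-15.  68. 124.]
 [-19.  69. 122.]
 [-12.  74. 129.]
 [  3.  79. 121.]] [ 91.  94.  97.  99. 101.]
w1 170 26096 [[-60.  22. 355.]
 [-61.  26. 356.]
 [-63.  25. 357.]
 [-62.  27. 357.]
 [-63.  28. 357.]] [89. 92. 93. 94. 95.]
travel [0.0799, -0.0003, -0.0379] twist [0.28, 0.6, -85.82]
travel [0.0802, -0.0009, 0.0251] twist [0.28, 0.6, -85.82]Traceback (most recent call last):
  File "wheel.py", line 14, in <module>
    if __name__=='__main__': wheel(sys.argv[1])
                             ~~~~~^^^^^^^^^^^^^
  File "wheel.py", line 10, in wheel
    t=L[s&(rr>=a)&(rr<b)]; print(a,b,len(t),np.percentile(t[:,2],[10,50,90]))
                                            ~~~~~~~~~~~~~^^^^^^^^^^^^^^^^^^^
    return _quantile_unchecked(
        a, q, axis, out, overwrite_input, method, keepdims, weights)
    return _ureduce(a,
                    func=_quantile_ureduce_func,
    ...<5 lines>...
                    overwrite_input=overwrite_input,
                    method=method)
    r = func(a, **kwargs)
    result = _quantile(arr,
                       quantiles=q,
    ...<2 lines>...
                       out=out,
                       weights=wgt)
    slices_having_nans = np.isnan(arr[-1, ...])
                                  ~~~^^^^^^^^^
IndexError: index -1 is out of bounds for axis 0 with size 0
```

```bash
sed -i 's/; print(a,b,len(t),np.percentile(t\[:,2\],\[10,50,90\]))/\n        if len(t)>5: print(a,b,len(t),np.percentile(t[:,2],[10,50,90]))/' wheel.py; python3 wheel.py w4
```

```text
wheel circle (19.3705997467041, -19.2857666015625) 33.04294967651367
6 12 1493 [133.11 135.96 137.08]
12 16 1774 [131.39 132.2  133.08]
16 20 2284 [131.43 132.26 133.04]
20 24 2765 [131.4  132.25 133.08]
24 28 3204 [131.07 131.96 132.84]
28 31 2239 [128.66 130.23 131.41]
index 33 112.07839346610905
wood top 18.998317214418556
```

Request:
arm_command(
  travel=[
    [0,0,-0.02],
    [0,0,-0.04],
    [0.02,0,-0.04],
    [0.05,0,-0.04],
    [0.08,0,-0.038],
  ],
  twist=[
    [0,0,-10],
    [0,0,-20],
    [0,0,-30],
    [0,0,-40],
    [0,0,-50],
  ],
  fingers=[0.0918,0.0918,0.0918,0.0918,0.0918],
)

```text
time_s: 10.92
position: [529.8, -286.9, 237.1]
eef_rot: [2.82, 0.36, 1.897]
contact_force: [-0.1, -0.0, 0.3]
width: 91.6
```

```bash
python3 -c "
from pl import *
here(); rel(P(19.2,-19.7,170),RT(-85))"
```

```text
t 10.925 pos [ 529.79 -286.86  237.15] plate [ 18.46 -19.05 169.32] rot err deg [ -0.33  -0.43 -49.49] w 91.59837682394632 F plate [ 0.05 -0.06  0.28] M plate [-0.03  0.52  0.03] j [-0.04  0.13  0.52  2.12 -0.12  0.43  0.94]
travel [-0.001, -0.0, -0.0007] twist [-0.04, 0.53, -35.5]
```

Request:
arm_command(
  travel=[
    [0,0,0],
    [0,0,0],
    [0,0,0],
    [0,0,0],
    [0,0,0],
  ],
  twist=[
    [0,0,-10],
    [0,0,-20],
    [0,0,-30],
    [0,0,-40],
    [0,0,-50],
  ],
  fingers=[0.0918,0.0918,0.0918,0.0918,0.0918],
)

```text
time_s: 11.55
position: [529.4, -286.3, 235.6]
eef_rot: [-3.05, 0.467, 2.857]
contact_force: [0.2, -0.6, 0.1]
width: 91.8
```

```bash
python3 -c "
from pl import *
here(); rel(P(19.2,-19.7,108),RT(-100))"
```

```text
t 11.55 pos [ 529.44 -286.29  235.62] plate [ 17.25 -18.71 168.22] rot err deg [ -0.03  -0.45 -99.85] w 91.82137613309862 F plate [ 0.47 -0.4  -0.14] M plate [-0.01  0.56 -0.03] j [ 0.09  0.13  0.38  2.12 -0.07  0.43  1.77]
travel [-0.0015, -0.001, 0.0602] twist [-0.29, 0.28, -0.15]
```

Request:
arm_command(
  travel=[
    [-0.0015,-0.001,0.02],
    [-0.0015,-0.001,0.04],
    [-0.0015,-0.001,0.06],
    [-0.0015,-0.001,0.06],
    [-0.0015,-0.001,0.06],
  ],
  twist=[
    [-0.3,0.3,0],
    [-0.3,0.3,0],
    [-0.3,0.3,0],
    [-0.3,0.3,0],
    [-0.3,0.3,0],
  ],
  fingers=[0.0918,0.0918,0.0918,0.0918,0.0918],
)

```text
time_s: 12.18
position: [554.3, -300.4, 182.6]
eef_rot: [-3.055, 0.46, 2.856]
contact_force: [-0.2, -0.8, -1.1]
width: 91.9
```

```bash
python3 -c "
from pl import *
here(); rel(P(19.2,-19.7,107),RT(-100))"
```

```text
t 12.175 pos [ 554.28 -300.4   182.6 ] plate [ 18.72 -19.82 108.02] rot err deg [  0.07   0.08 -99.84] w 91.92170383019503 F plate [-0.35 -0.79 -1.01] M plate [ 0.04  0.55 -0.01] j [ 0.17  0.26  0.32  2.09 -0.22  0.33  1.91]
travel [-0.0005, 0.0, 0.001] twist [0.02, -0.09, -0.16]
```

Gripping the wheel.

Request:
arm_command(
  travel=[
    [0,0,0.001],
    [0,0,0.001],
    [0,0,0.001],
    [0,0,0.001],
    [0,0,0.001],
  ],
  twist=[
    [0,0,0],
    [0,0,0],
    [0,0,0],
    [0,0,0],
    [0,0,0],
  ],
  fingers=[0.0,0.0,0.0,0.0,0.0],
  force=40,
)

```text
time_s: 12.8
position: [555.2, -299.6, 182.1]
eef_rot: [-3.056, 0.461, 2.857]
contact_force: [-1.7, 5.4, 3.9]
width: 62.4
```

```bash
python3 -c "
from pl import *
here()"
```

```text
t 12.8 pos [ 555.2  -299.61  182.05] plate [ 18.88 -18.7  107.33] rot err deg [ -0.01   0.13 -99.88] w 62.41651521343828 F plate [-1.79  3.97  5.31] M plate [ 0.78  0.74 -0.09] j [ 0.17  0.27  0.32  2.09 -0.22  0.33  1.92]
```

Request:
arm_command(
  travel=[
    [0,0,0.0003],
    [0,0,0.0006],
    [0,0,0.0008],
    [0,0,0.0011],
    [0,0,0.0014],
  ],
  twist=[
    [0,0,10],
    [0,0,20],
    [0,0,30],
    [0,0,40],
    [0,0,50],
  ],
  fingers=[0.0,0.0,0.0,0.0,0.0],
)

```text
time_s: 13.42
position: [555.9, -299.6, 180.9]
eef_rot: [2.824, 0.35, 1.903]
contact_force: [0.3, 2.4, 0.6]
width: 62.4
```

```bash
python3 -c "
from pl import *
here()"
```

```text
t 13.425 pos [ 555.95 -299.64  180.9 ] plate [ 18.96 -18.39 105.98] rot err deg [  0.03   0.12 -49.6 ] w 62.43340643672029 F plate [-0.48  2.3   0.92] M plate [0.44 0.57 0.14] j [-0.02  0.29  0.53  2.1  -0.43  0.35  1.22]
```

Request:
arm_command(
  travel=[
    [0,0,0.0003],
    [0,0,0.0006],
    [0,0,0.0008],
    [0,0,0.0011],
    [0,0,0.0014],
  ],
  twist=[
    [0,0,10],
    [0,0,20],
    [0,0,30],
    [0,0,40],
    [0,0,50],
  ],
  fingers=[0.0,0.0,0.0,0.0,0.0],
)

```text
time_s: 14.05
position: [556.8, -300.0, 179.8]
eef_rot: [2.673, -0.007, 1.083]
contact_force: [1.1, 0.9, -0.9]
width: 62.0
```

Request:
arm_command(
  travel=[
    [0,0,0.0002],
    [0,0,0.0005],
    [0,0,0.0007],
    [0,0,0.0009],
    [0,0,0.0011],
  ],
  twist=[
    [0,0,8],
    [0,0,16],
    [0,0,24],
    [0,0,32],
    [0,0,40],
  ],
  fingers=[0.0,0.0,0.0,0.0,0.0],
)

```text
time_s: 14.68
position: [557.4, -300.4, 178.9]
eef_rot: [2.777, -0.301, 0.436]
contact_force: [2.1, 0.6, -2.5]
width: 62.3
```

```bash
python3 -c "
from pl import *
here()"
```

```text
t 14.675 pos [ 557.37 -300.35  178.95] plate [ 19.5  -18.36 103.53] rot err deg [ 0.06  0.06 40.9 ] w 62.251478067270554 F plate [ 0.29  1.54 -2.96] M plate [-0.04  0.53  0.2 ] j [-0.33  0.39  0.92  2.11 -0.83  0.43 -0.01]
```

Request:
arm_command(
  travel=[
    [0,0,0.0001],
    [0,0,0.0002],
    [0,0,0.0003],
    [0,0,0.0003],
    [0,0,0.0003],
  ],
  twist=[
    [0,0,4],
    [0,0,8],
    [0,0,12],
    [0,0,12],
    [0,0,12],
  ],
  fingers=[0.0,0.0,0.0,0.0,0.0],
)

```text
time_s: 15.3
position: [557.5, -300.5, 178.7]
eef_rot: [2.845, -0.369, 0.227]
contact_force: [1.1, 0.0, -1.4]
width: 62.2
```

```bash
python3 -c "
from pl import *
here()"
```

```text
t 15.3 pos [ 557.52 -300.5   178.69] plate [ 19.56 -18.43 103.21] rot err deg [ 0.05  0.05 52.83] w 62.22902535867144 F plate [ 0.23  0.51 -1.69] M plate [ 0.14  0.54 -0.06] j [-0.36  0.41  0.97  2.11 -0.88  0.45 -0.17]
```

Request:
arm_command(
  travel=[
    [0,0,0],
    [0,0,0],
    [0,0,0],
    [0,0,-0.02],
    [0,0,-0.05],
  ],
  twist=[
    [0,0,0],
    [0,0,0],
    [0,0,0],
    [0,0,0],
    [0,0,0],
  ],
  fingers=[0.0918,0.0918,0.0918,0.0918,0.0918],
)

```text
time_s: 15.92
position: [536.7, -290.4, 223.2]
eef_rot: [2.845, -0.368, 0.227]
contact_force: [1.0, -1.4, 1.2]
width: 91.7
```

Request:
arm_command(
  travel=[
    [0,0,-0.03],
    [0,0,-0.03],
    [0,0,-0.03],
    [0,0,-0.03],
    [0,0,-0.03],
  ],
  twist=[
    [0,0,-10],
    [0,0,-20],
    [0,0,-30],
    [0,0,-40],
    [0,0,-50],
  ],
  fingers=[0.0918,0.0918,0.0918,0.0918,0.0918],
)

```text
time_s: 16.55
position: [524.6, -284.1, 250.1]
eef_rot: [2.674, -0.02, 1.054]
contact_force: [1.4, -0.8, 0.1]
width: 91.8
```

```bash
python3 -c "
from chk import *
chk('w5')"; python3 wheel.py w5
```

```text
t 16.55 pos [ 524.58 -284.14  250.09] plate [ 19.07 -19.03 183.52] rot err deg [0.09 0.01 2.51] w 91.84036461786938 F plate [ 1.48 -0.06 -0.6 ] M plate [-0.14  0.57  0.06] j [-0.57  0.17  1.11  2.12 -0.34  0.5   0.25]
wood plane 940 [ 0.    0.   19.21] 18.905466691072085 ymin -138.4240074398389
-120 [ 2.15 37.6 ] 19.011387207865447
-100 [35.44 38.71] 19.052433722712852
wheel top 4769 [127.14 128.09 132.36]
plate 2391 -0.010740411846862176
wheel circle (19.353267669677734, -19.178340911865234) 33.01242446899414
0 6 38 [135.45 137.09 139.59]
6 12 590 [128.49 131.77 135.04]
12 16 679 [127.18 127.95 128.8 ]
16 20 890 [127.2  127.99 128.78]
20 24 1089 [127.19 128.01 128.8 ]
24 28 1247 [126.85 127.7  128.54]
28 31 957 [124.27 125.95 127.22]
index 6 -41.74123580856078
wood top 18.937855833980933
```

View pics/w5.png

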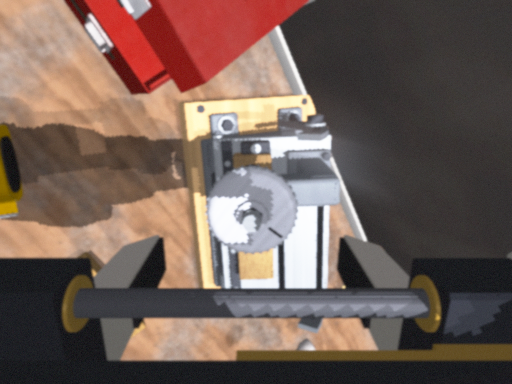

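The wheel is at (250,210) with the index at (275,232). It has turned 153.8° and sunk 4.25 mm, so the foot is now at wood height and just touching. The half turn is what remains.

Request:
arm_command(
  travel=[
    [0,0,0],
    [0,0,0],
    [0,0,0],
    [0,0,0],
    [0,0,0],
  ],
  twist=[
    [0,0,-10],
    [0,0,-20],
    [0,0,-30],
    [0,0,-40],
    [0,0,-50],
  ],
  fingers=[0.0918,0.0918,0.0918,0.0918,0.0918],
)

```text
time_s: 17.23
position: [524.3, -284.4, 250.1]
eef_rot: [2.815, 0.342, 1.875]
contact_force: [0.0, -0.1, 0.2]
width: 91.8
```

Request:
arm_command(
  travel=[
    [0,0,0],
    [0,0,0],
    [0,0,0],
    [0,0,0],
    [0,0,0],
  ],
  twist=[
    [0,0,-10],
    [0,0,-20],
    [0,0,-30],
    [0,0,-40],
    [0,0,-50],
  ],
  fingers=[0.0918,0.0918,0.0918,0.0918,0.0918],
)

```text
time_s: 17.85
position: [524.1, -284.6, 250.0]
eef_rot: [-3.07, 0.463, 2.823]
contact_force: [-0.4, -0.7, 0.0]
width: 91.8
```

```bash
python3 -c "
from pl import *
here(); rel(P(19.3,-19.2,104),RT(-125))"
```

```text
t 17.85 pos [ 524.09 -284.59  249.99] plate [ 18.81 -19.65 183.53] rot err deg [  0.08   0.09 -98.15] w 91.80543778441006 F plate [ 0.02 -0.81 -0.  ] M plate [-0.06  0.54  0.08] j [-0.25  0.11  0.75  2.12 -0.16  0.48  1.84]
travel [-0.0007, 0.0004, 0.0795] twist [0.04, -0.1, -26.85]
```

Request:
arm_command(
  travel=[
    [0,0,0.02],
    [0,0,0.04],
    [0,0,0.06],
    [0,0,0.0785],
    [0,0,0.0785],
  ],
  twist=[
    [0,0,0],
    [0,0,0],
    [0,0,0],
    [0,0,0],
    [0,0,0],
  ],
  fingers=[0.0918,0.0918,0.0918,0.0918,0.0918],
)

```text
time_s: 18.48
position: [554.6, -301.0, 178.4]
eef_rot: [-3.071, 0.46, 2.821]
contact_force: [-0.4, -0.2, 0.3]
width: 91.7
```

```bash
python3 -c "
from pl import *
here(); rel(P(19.3,-19,104),RT(-98))"
```

```text
t 18.475 pos [ 554.63 -300.96  178.38] plate [ 17.33 -20.16 104.  ] rot err deg [  0.25   0.18 -98.02] w 91.70946453913723 F plate [-0.09 -0.38  0.36] M plate [0.02 0.55 0.01] j [-0.06  0.3   0.58  2.1  -0.48  0.35  2.11]
travel [-0.0021, 0.0009, -0.0] twist [-0.02, -0.27, 0.02]
```

Request:
arm_command(
  travel=[
    [-0.001,0.0005,0],
    [-0.002,0.001,0],
    [-0.002,0.001,0],
    [-0.002,0.001,0],
    [-0.002,0.001,0],
  ],
  twist=[
    [0,-0.2,0],
    [0,-0.2,0],
    [0,-0.2,0],
    [0,-0.2,0],
    [0,-0.2,0],
  ],
  fingers=[0.0918,0.0,0.0,0.0,0.0],
  force=40,
)

```text
time_s: 19.1
position: [556.9, -300.4, 179.5]
eef_rot: [-3.071, 0.464, 2.821]
contact_force: [-1.5, 1.2, 2.3]
width: 61.8
```

Request:
arm_command(
  travel=[
    [0,0,0],
    [0,0,0],
    [0,0,0],
    [0,0,0.0001],
    [0,0,0.0002],
  ],
  twist=[
    [0,0,0],
    [0,0,0],
    [0,0,0],
    [0,0,5],
    [0,0,10],
  ],
  fingers=[0.0,0.0,0.0,0.0,0.0],
)

```text
time_s: 19.73
position: [557.0, -300.4, 179.4]
eef_rot: [3.123, 0.468, 2.623]
contact_force: [-0.1, 0.4, -0.7]
width: 62.2
```

```bash
python3 -c "
from pl import *
here()"
```

```text
t 19.725 pos [ 557.04 -300.42  179.4 ] plate [ 19.47 -18.58 104.05] rot err deg [  0.03   0.03 -87.89] w 62.22513283405518 F plate [-0.56  0.36 -0.52] M plate [0.07 0.51 0.21] j [-0.1   0.31  0.63  2.1  -0.52  0.36  1.97]
```

Request:
arm_command(
  travel=[
    [0,0,0.0003],
    [0,0,0.0006],
    [0,0,0.0008],
    [0,0,0.0011],
    [0,0,0.0014],
  ],
  twist=[
    [0,0,10],
    [0,0,20],
    [0,0,30],
    [0,0,40],
    [0,0,50],
  ],
  fingers=[0.0,0.0,0.0,0.0,0.0],
)

```text
time_s: 20.35
position: [557.5, -300.8, 178.1]
eef_rot: [2.76, 0.279, 1.695]
contact_force: [-0.5, -0.2, -0.2]
width: 62.4
```

Request:
arm_command(
  travel=[
    [0,0,0.0003],
    [0,0,0.0006],
    [0,0,0.0008],
    [0,0,0.0011],
    [0,0,0.0014],
  ],
  twist=[
    [0,0,10],
    [0,0,20],
    [0,0,30],
    [0,0,40],
    [0,0,50],
  ],
  fingers=[0.0,0.0,0.0,0.0,0.0],
)

```text
time_s: 20.98
position: [557.8, -301.1, 176.8]
eef_rot: [2.683, -0.099, 0.895]
contact_force: [-0.6, 0.2, 0.8]
width: 62.0
```

```bash
python3 -c "
from pl import *
here()"
```

```text
t 20.975 pos [ 557.85 -301.11  176.83] plate [ 19.23 -18.82 101.29] rot err deg [ 0.06 -0.02 12.71] w 62.03210848800701 F plate [-0.17 -0.09  0.95] M plate [-0.21  0.92  0.21] j [-0.41  0.45  1.05  2.11 -0.97  0.49  0.61]
```

Request:
arm_command(
  travel=[
    [0,0,0.0003],
    [0,0,0.0006],
    [0,0,0.0008],
    [0,0,0.0011],
    [0,0,0.0014],
  ],
  twist=[
    [0,0,10],
    [0,0,20],
    [0,0,30],
    [0,0,40],
    [0,0,50],
  ],
  fingers=[0.0,0.0,0.0,0.0,0.0],
)

```text
time_s: 21.6
position: [558.3, -301.3, 175.6]
eef_rot: [2.916, -0.414, 0.041]
contact_force: [-1.3, 0.9, 3.0]
width: 62.1
```

```bash
python3 -c "
from pl import *
here()"
```

```text
t 21.6 pos [ 558.33 -301.27  175.56] plate [ 19.1  -18.74  99.93] rot err deg [ 0.07 -0.04 63.01] w 62.139236725157424 F plate [-0.08  0.19  3.38] M plate [-0.05  0.93  0.22] j [-0.51  0.57  1.22  2.11 -1.16  0.6  -0.13]
```

Request:
arm_command(
  travel=[
    [0,0,0.0002],
    [0,0,0.0004],
    [0,0,0.0005],
    [0,0,0.0005],
    [0,0,0.0005],
  ],
  twist=[
    [0,0,7],
    [0,0,14],
    [0,0,19],
    [0,0,19],
    [0,0,19],
  ],
  fingers=[0.0,0.0,0.0,0.0,0.0],
)

```text
time_s: 22.22
position: [558.5, -301.3, 175.1]
eef_rot: [3.071, -0.463, -0.32]
contact_force: [-1.6, 1.8, 1.9]
width: 62.3
```

```bash
python3 -c "
from pl import *
here()"
```

```text
t 22.225 pos [ 558.54 -301.33  175.11] plate [ 19.09 -18.69  99.43] rot err deg [ 0.07 -0.05 81.92] w 62.328047440039064 F plate [-1.1   0.86  2.68] M plate [0.12 0.8  0.  ] j [-0.53  0.62  1.27  2.11 -1.22  0.65 -0.42]
```

Request:
arm_command(
  travel=[
    [0,0,0],
    [0,0,0],
    [0,0,0],
    [0,0,-0.02],
    [0,0,-0.05],
  ],
  twist=[
    [0,0,0],
    [0,0,0],
    [0,0,0],
    [0,0,0],
    [0,0,0],
  ],
  fingers=[0.0918,0.0918,0.0918,0.0918,0.0918],
)

```text
time_s: 22.85
position: [537.9, -290.9, 219.7]
eef_rot: [3.07, -0.462, -0.32]
contact_force: [0.2, -0.2, 0.1]
width: 92.2
```

Request:
arm_command(
  travel=[
    [0,0,-0.03],
    [0,0,-0.04],
    [-0.02,0,-0.04],
    [-0.04,0,-0.04],
    [-0.05,0,-0.04],
  ],
  twist=[
    [0,0,-10],
    [0,0,-20],
    [0,0,-30],
    [0,0,-40],
    [0,0,-50],
  ],
  fingers=[0.0918,0.0918,0.0918,0.0918,0.0918],
)

```text
time_s: 23.48
position: [478.3, -268.1, 232.2]
eef_rot: [2.737, -0.238, 0.591]
contact_force: [-0.4, 0.4, 0.7]
width: 91.7
```

```bash
python3 -c "
from chk import *
chk('w6')"; python3 wheel.py w6
```

```text
t 23.475 pos [ 478.26 -268.1   232.21] plate [-32.28 -26.06 189.53] rot err deg [ 0.22 -0.04 31.63] w 91.69559061615855 F plate [-0.21  0.19  0.86] M plate [-0.17  0.62  0.11] j [-0.96  0.19  1.56  2.24 -0.5   0.47 -0.08]
wood plane 1456 [-0.    0.   19.23] 18.964807706084528 ymin -138.39631561859707
-120 [ 2.24 37.72] 18.94820543442122
-100 [ 2.29 37.7 ] 18.99560994895275
wheel top 5026 [122.22 123.23 127.34]
plate 2952 -0.004237366147211837
wheel circle (19.311542510986328, -19.417478561401367) 32.975685119628906
0 6 295 [136.04 137.96 138.85]
6 12 638 [123.93 126.91 130.51]
12 16 720 [122.22 123.15 123.9 ]
16 20 936 [122.24 123.11 123.93]
20 24 1149 [122.29 123.14 123.99]
24 28 1318 [121.95 122.83 123.84]
28 31 996 [119.46 121.07 122.28]
index 0 
wood top 18.989301812323095
```

View pics/w6.png

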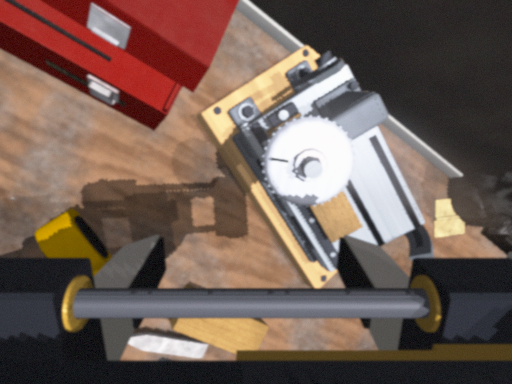

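The wheel is at (309,160) with its index at (280,161). The offcut is still seated, at (337,213). Joint 3 is near its limit, so I'll check it and the index angle.

Run:
```python
from pl import *
from h import *
s=sensors.state();print(s['joint_pos'][2],s['joint_vel'])
z=np.load('pics/w6.npz');L=F().inv().apply(cloud(z['d'],z['mtx'],z['R'],z['t']).reshape(-1,3)-q[:3]).reshape(384,512,3)
g=z['p'].min(2); 
m=(np.hypot(L[...,0]-19.3,L[...,1]+19.3)>15)&(np.hypot(L[...,0]-19.3,L[...,1]+19.3)<28)&(L[...,2]>119)
v,u=np.nonzero(m&(g<150)); 
for a,b in zip(v,u):
    if 265<b<292 and 152<a<170: print(a,b,g[a,b],round(np.degrees(np.arctan2(L[a,b,1]+19.3,L[a,b,0]-19.3)),1))
```

```text
1.556455321310765 [ 0.03  0.07  0.   -0.03 -0.21  0.07 -0.09]
158 272 135 138.6
158 273 143 138.6
159 271 140 140.8
159 272 121 140.8
159 273 114 139.8
159 274 114 139.4
159 275 113 140.0
159 276 119 139.2
159 277 124 139.3
159 278 136 139.1
160 278 147 140.5
160 279 135 140.7
160 280 126 139.8
160 281 119 140.1
160 282 118 139.1
160 283 123 138.9
160 284 135 138.5
161 285 142 140.7
161 286 137 140.6
```

Index angle: 178.6° clockwise since contact, 332.4° in all. I'll move the arm off the joint limit before handing in.

Request:
arm_command(
  travel=[
    [0.01,0,-0.01],
    [0.02,0,-0.01],
    [0.03,0,-0.01],
    [0.03,0,-0.01],
    [0.03,0,-0.01],
  ],
  twist=[
    [0,0,-8],
    [0,0,-16],
    [0,0,-24],
    [0,0,-30],
    [0,0,-30],
  ],
  fingers=[0.0918,0.0918,0.0918,0.0918,0.0918],
)

```text
time_s: 24.15
position: [497.4, -249.6, 247.7]
eef_rot: [2.677, -0.013, 1.07]
contact_force: [0.2, 0.2, 0.1]
width: 91.9
```

```bash
python3 -c "
from chk import *
chk('w7')
from workcell import job
print(job.sign_off())"
```

```text
t 24.15 pos [ 497.42 -249.56  247.67] plate [-17.71  -0.8  199.47] rot err deg [0.29 0.09 1.52] w 91.94282035045443 F plate [0.16 0.31 0.04] M plate [-0.12  0.54  0.13] j [-1.11  0.04  1.56  2.21 -0.06  0.47 -0.02]
wood plane 887 [ 0.    0.   19.36] 18.907178706306677 ymin -137.94405762296907
-120 [ 2.25 37.02] 18.9105607566924
-100 [ 1.35 14.43] 18.946793804771882
wheel top 3845 [122.24 123.19 127.53]
plate 1076 -0.10779126007354958
the job is handed in; nothing more can be done
None
```

The offcut is loaded and clamped as asked, and I handed the job in at about 24 s with the robot touching nothing and the bystanders untouched.

- **Placing:** the offcut lies flat, with its long side against the ledge and its end against the stop. Light contact forces of about 7 N and 5 N were felt when it seated. In the last images its top is 19.0 mm above the plate, its sides are at x ≈ 0–38 mm and its free end is at y ≈ -138 to -139 mm.
- **Winding:** I turned the wheel 153.8° to the computed point of touch, where it had sunk 4.25 mm. From there it went 178.6° further by the index line. The wheel is about 4.9–5.0 mm below the touch height, so the foot presses with about 50 N.

Checks that were weak or disagreed:
- **Touch point:** it comes from measured heights. The torque readings were too noisy to confirm contact on their own.
- **Final wheel height:** the depth reading gives about 4.87 mm of sinking in the last half turn, against 4.96 mm from the index angle.
- **Joint 3:** after I let go it sat at 1.556 rad, close to its 1.56 rad limit. My last move did not bring it away from there.

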